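Load the cut tubes into their tack-welding jigs

TASK

Load the four paint-marked square tubes into the tack-welding jigs, one after another from the longest to the shortest (blue, yellow, red, green): lay each one flat on the jig whose end stops have its colour, between the stops, along the middle line and straight. Leave the two unpainted offcuts where they lie, and let go of everything at the end.

Things in the scene. Friction and masses are not known exactly. Their poses are not given: they have to be found in the camera images.
- tube_blue: Loose piece of bare 22 x 22 mm square steel tube, 112 mm long, with a blue painted band 16 mm wide round each end; 97 to 196 g. Lies flat. Origin at the middle of the tube (11 mm above what it lies on); x along its length, z up at the start.
- jig_blue: Fixed tack-welding jig: grey base plate 148 x 46 mm, 6 mm thick, with a blue end stop across each end (10 mm thick along x, as wide as the plate, top 18 mm above the bench); clear length between the stops 128 mm, sides open, a dark line along the middle. Origin at the centre of its underside, on the bench; x along its length (the tube lies along this), z up.
- tube_yellow: Loose piece of bare 22 x 22 mm square steel tube, 90 mm long, with a yellow painted band 16 mm wide round each end; 78 to 158 g. Lies flat. Origin at the middle of the tube (11 mm above what it lies on); x along its length, z up at the start.
- jig_yellow: Fixed tack-welding jig: grey base plate 126 x 46 mm, 6 mm thick, with a yellow end stop across each end (10 mm thick along x, as wide as the plate, top 18 mm above the bench); clear length between the stops 106 mm, sides open, a dark line along the middle. Origin at the centre of its underside, on the bench; x along its length (the tube lies along this), z up.
- tube_red: Loose piece of bare 22 x 22 mm square steel tube, 68 mm long, with a red painted band 16 mm wide round each end; 59 to 119 g. Lies flat. Origin at the middle of the tube (11 mm above what it lies on); x along its length, z up at the start.
- jig_red: Fixed tack-welding jig: grey base plate 104 x 46 mm, 6 mm thick, with a red end stop across each end (10 mm thick along x, as wide as the plate, top 18 mm above the bench); clear length between the stops 84 mm, sides open, a dark line along the middle. Origin at the centre of its underside, on the bench; x along its length (the tube lies along this), z up.
- tube_green: Loose piece of bare 22 x 22 mm square steel tube, 46 mm long, with a green painted band 16 mm wide round each end; 40 to 80 g. Lies flat. Origin at the middle of the tube (11 mm above what it lies on); x along its length, z up at the start.
- jig_green: Fixed tack-welding jig: grey base plate 82 x 46 mm, 6 mm thick, with a green end stop across each end (10 mm thick along x, as wide as the plate, top 18 mm above the bench); clear length between the stops 62 mm, sides open, a dark line along the middle. Origin at the centre of its underside, on the bench; x along its length (the tube lies along this), z up.
- offcut_plain: Loose bystander: 22 x 22 mm square steel tube offcut, 84 mm long, without any paint. Origin at its middle; x along its length. To be left alone.
- offcut_rusty: Loose bystander: rust-brown flat steel offcut, 75 x 35 x 10 mm, lying flat. Origin at its middle; x along its length. To be left alone.
Mind the look-alikes: they are no part of the job. What is shaped like the tube_red but brown or pink is not meant. Leave any black look-alike of the tube_yellow alone.

How it is judged:
By the outcome, as a careful person would: the job done as asked, in the order asked, and still so for the second after the job is handed in, with the robot touching nothing.
It also fails if it takes over 96 s, if anything falls off the work surface, if the arm or the gripper's body presses on something with over 40 N, if the wrist force passes 120 N, or if a joint passes its speed limit or range.

ROBOT

A 6-joint arm with a two-finger parallel gripper is mounted at the origin on the work surface. World frame = base frame: x ahead of the robot, y to its left, z up, the work surface at z = 0. Lengths are in m, angles in rad, forces in N, time in s.
With the tool pointing down it reaches from about 0.325 to 0.775 m from the base axis. Payload 5.5 kg.
Tool frame: the origin (TCP) lies midway between the tips of the shut fingers; the grasp point (between the pads) lies 19 mm behind it; z points along the fingers, y is the direction in which the jaws open and shut (so a half turn about z gives the same grasp; the last joint's range is limited). The gripper opens to 85 mm and grips with 20 to 120 N. Pads are 22 mm wide; open, the fingers measure 114 mm over their backs; the gripper's body (76 mm by 85 mm) begins 54 mm behind the grasp point. The pads swing forward as they close: fully open they stand 13 mm farther back than shut.
Start: joints at [1.235, 0.091, 1.231, -0, 1.82, -0.057], TCP at [0.165, 0.577, 0.231] pointing down, gripper open.
Joint ranges: [-2.87, 2.87], [-0.86, 2.18], [0.17, 2.46], [-1.51, 4.65], [0.06, 2.69], [-2.65, 2.65]. Speed limits (rad/s): [2.57, 2.57, 3.01, 3.14, 3.14, 3.14].

INTERFACE

Orientations are given as a unit quaternion [w, x, y, z].
In Python, from plant import arm gives the robot as it stands.
- The arm moves only by the tool carry_out, never from a script. Its argument "plan" is one flat list of numbers, 6 for each row, row after row: the shift along the world's x, y, z normalised to -1 to 1, where 1 is 50 cm, then the turn, a rotation vector about the world's x, y, z normalised to -1 to 1, where 1 is 30 degrees. In form: [tx, ty, tz, rx, ry, rz, tx, ty, tz, rx, ry, rz, ...]. A call has 1 to 8 rows; each row is the pose to reach, as a shift and turn from the pose commanded when the call began; what a row does not reach only later rows make up. A row lasts 1/8 s, in which the tool goes at most 62.5 mm and 10.7 degrees, less where a joint would pass 70% of its speed; a pose out of reach is approached as far as the arm can. A call with a number of a shift or a turn outside -1 to 1 is refused whole. A call with a gripper value outside its range is refused whole. "jaw" is the closure, from 0 (fully open) to 1 (shut), set as the call begins (left out, the last holds). The fingers move at their own pace and stop on an object; the grip force is fixed at half the most. Time passes only in rows, so rows that repeat a pose let the fingers close. It gives the time, the measured TCP pose, the force and the opening at its end, in the units of the state.
- arm.state(): the state, without advancing time (a new reading comes with each control period).
- arm.grab_frame(name): name is "scene" or "top" or "wrist"; returns a dict with "img" (384x512x3 uint8, blue, green, red), "depth" (384x512 float32, m along the optical axis (not along the pixel's ray), 0 where there is no reading), "fx", "fy", "cx", "cy" (pixels), "R" (3x3) and "t" (3): a world point X has camera coordinates R X + t. Camera axes: x right, y down, z forward; pixel columns grow to the right and rows downward; lengths in m; the calibration is good to about 2 mm. A picture is of the moment at which its call begins.
- arm.job_done(): hands the job in, once; it reports no verdict.
Trained networks look in a picture, given as the dict that the camera call returned (one of the last four; its "shot" number tells which), for a name from the list of things; names that differ only in an ending like _2 or _b are one class to them, and where a whole thing is asked for, a point or a joint stands for the part that bears it (a point fixed in the world has none). Each returns a list of dicts, best first, with "conf" (0 to 1); they miss things now and then, are a little off and sometimes report something else, mostly with a low value. They report only what shows in the picture. A call takes as long as a camera call. They do not tell look-alikes from the thing itself.
- arm.spot_in(picture, label): "centre" ([x, y, z] in m, in the coordinates of the camera as it stood for that picture, good to about 4 mm: the middle of the surface that is visible of it).
The state is a dict: "clock": time; "q": joint angles; "dq": joint speeds; "effort": joint torques, N m; "eef_pos": TCP position; "tcp_rot": TCP orientation; "contact_force": force on the tool from outside, world axes, zero at the start; "wrist_torque": the same for the moment, N m; "opening": opening from 0.0 (shut) to 1.0 (fully open).
Only numpy, scipy, OpenCV 4.12 (cv2) and the standard library are available. Lean on these libraries where they do the work, as an engineer would, in place of code of your own. Each camera call takes 0.05 s, during which the arm holds its last target. There are 200 camera calls.

## Working session

There is one attempt and no reset: what is moved stays moved. The work goes in short steps, Python scripts to look and compute and a tool call to move; the robot and the scene stay as the last step left them, time stands still between calls to the robot, and variables do not carry over. Pictures are saved under pics/ and viewed, about 12 in all and at most 16, crops included, and the job is handed in when it is done.

Besides the shell and the picture viewer there is one more tool, called after "Request:" as name(argument=value, ...), one argument or row to a line, values as JSON. carry_out: Moves the arm, as the interface text tells. Its arguments: {"type":"object","properties":{"plan":{"type":"array"},"jaw":{"type":"number"}},"required":["plan"]}

```bash
ls; mkdir -p pics; python3 - <<'E'
from plant import arm
import cv2,pickle
s=arm.state();print(s)
for n in("scene","top"):
    p=arm.grab_frame(n);cv2.imwrite(f"pics/{n}0.png",p["img"]);pickle.dump(p,open(f"{n}0.pkl","wb"));print(n,p["R"],p["t"],p["fx"])
E
```

```text
pics
{'clock': 0.0, 'q': array([ 1.23530663e+00,  9.18604612e-02,  1.23192294e+00,  1.51930746e-05,
        1.81981295e+00, -5.67180948e-02]), 'dq': array([ 0.00053289, -0.00119599, -0.00025279, -0.00092616,  0.00108153,
       -0.00081207]), 'effort': array([ 9.44313410e-05, -4.58732235e+01, -4.18021882e+01, -1.77819115e-04,
        1.19476966e-02, -4.56292156e-06]), 'eef_pos': array([0.16501401, 0.57655268, 0.230129  ]), 'tcp_rot': array([-2.02432601e-04,  1.38932981e-01,  9.90301279e-01, -9.81211769e-04]), 'contact_force': array([-0.19205504,  0.71290669, -0.69763833]), 'wrist_torque': array([ 0.01151467, -0.01748362,  0.00874253]), 'opening': 0.9963247419294585}
scene [[-0.24633107  0.96918005  0.00332305]
 [ 0.52447839  0.13618545 -0.84046174]
 [-0.8150113  -0.20528897 -0.5418607 ]] [ 0.11856599 -0.24611172  1.56813049] 366.34725683332476
top [[-0.01271432 -0.99973081  0.01940749]
 [-0.99317042  0.01037493 -0.11621049]
 [ 0.11597785 -0.02075249 -0.99303498]] [-0.01268195  0.54053744  1.29391281] 464.5630243539976
```

View pics/top0.png

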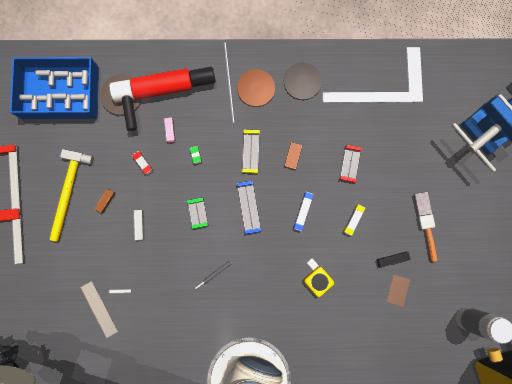

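View pics/scene0.png

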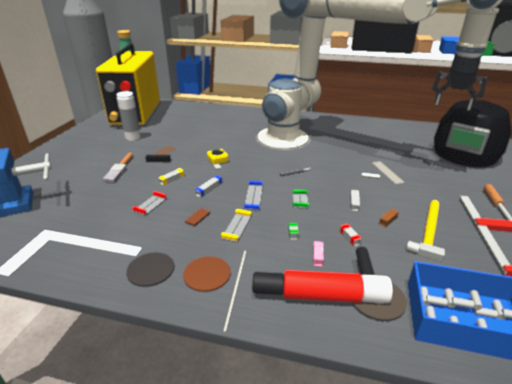

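Top view: the tubes are blue (304,212), yellow (355,220), red (143,163) and green (195,155). The jigs are blue (248,207), yellow (251,152), red (350,164) and green (197,213). For the red tube there are also brown (104,201), brown (293,155) and pink (169,130) pieces; only (143,163) has red bands on bare steel. For yellow, (393,259) is black, so (355,220) is the one meant.

```bash
cat > h.py <<'E'
import numpy as np,cv2,pickle
from plant import arm
from scipy.spatial.transform import Rotation as Ro
HUE={"blue":(105,128),"yellow":(22,36),"red":(-8,8),"green":(45,75)}
def plane(p,uv,z):
    d=np.c_[(uv[:,0]-p["cx"])/p["fx"],(uv[:,1]-p["cy"])/p["fy"],np.ones(len(uv))]@p["R"]
    c=-p["R"].T@p["t"]; return c+d*((z-c[2])/d[:,2])[:,None]
def mask(p,col):
    h=cv2.cvtColor(p["img"],cv2.COLOR_BGR2HSV).astype(int); lo,hi=HUE[col]
    H=h[...,0].copy(); H[H>150]-=180
    return ((H>=lo)&(H<=hi)&(h[...,1]>120)&(h[...,2]>60)).astype(np.uint8)
def bands(p,col,z,near,r,zmin=None):
    """coloured blobs whose middle (on plane z) lies within r of near: [(xyz, px area, uv)]"""
    n,l,s,c=cv2.connectedComponentsWithStats(mask(p,col)); out=[]
    for i in range(1,n):
        if s[i,4]<8: continue
        w=plane(p,c[i:i+1],z)[0]
        if np.hypot(*(w[:2]-near))<r: out.append((w,s[i,4],c[i]))
    return sorted(out,key=lambda b:-b[1])
def pair(p,col,z,near,r):
    b=bands(p,col,z,near,r)[:2]
    if len(b)<2: return None,b
    d=b[1][0]-b[0][0]
    return ((b[0][0]+b[1][0])/2,np.degrees(np.arctan2(d[1],d[0]))%180,np.linalg.norm(d)*1e3),b
E
python3 - <<'E'
from h import *
p=pickle.load(open("top0.pkl","rb"))
T={"blue":(304,212),"yellow":(355,220),"red":(143,163),"green":(195,155)}
J={"blue":(248,207),"yellow":(251,152),"red":(350,164),"green":(197,213)}
L={"blue":96,"yellow":74,"red":52,"green":30}
for k,D,z in(("tube",T,.022),("jig",J,.018)):
    for c in D:
        n=plane(p,np.array([D[c]],float),z)[0,:2]
        r,b=pair(p,c,z,n,.08)
        print(k,c,n.round(3),"expect",L[c] if k=="tube" else L[c]+42,r,[int(x[1]) for x in b], "reach",np.hypot(*n).round(3))
im=cv2.resize(p["img"][110:310,90:425],None,fx=2.38,fy=2.38,interpolation=cv2.INTER_CUBIC);cv2.imwrite("pics/crop1.png",im)
E
```

```text
tube blue [ 0.467 -0.163] expect 96 (array([ 0.47018487, -0.16054477,  0.022     ]), np.float64(160.73788943921215), np.float64(94.36162859355822)) [46, 44] reach 0.494
tube yellow [ 0.442 -0.309] expect 74 (array([ 0.44444211, -0.30591234,  0.022     ]), np.float64(151.86247645193262), np.float64(72.45863605706204)) [53, 51] reach 0.539
tube red [0.613 0.298] expect 52 (array([0.61614675, 0.30164364, 0.022     ]), np.float64(35.7755537739107), np.float64(50.12387278039239)) [47, 46] reach 0.682
tube green [0.635 0.148] expect 30 (array([0.63765081, 0.14823016, 0.022     ]), np.float64(13.705955354737569), np.float64(28.06280768750454)) [43, 41] reach 0.652
jig blue [ 0.483 -0.003] expect 138 (array([ 0.48347814, -0.00452114,  0.018     ]), np.float64(9.147934658114849), np.float64(138.26597069720097)) [64, 63] reach 0.483
jig yellow [ 0.643 -0.014] expect 116 (array([ 0.6464995 , -0.01213311,  0.018     ]), np.float64(177.26486481342218), np.float64(115.82211633165663)) [67, 65] reach 0.643
jig red [ 0.605 -0.301] expect 94 (array([ 0.60770406, -0.30312522,  0.018     ]), np.float64(168.20798807309333), np.float64(93.89451240598503)) [70, 68] reach 0.676
jig green [0.468 0.143] expect 72 (array([0.46784454, 0.143478  , 0.018     ]), np.float64(10.866240810163362), np.float64(72.54153348390368)) [63, 63] reach 0.489
```

View pics/crop1.png

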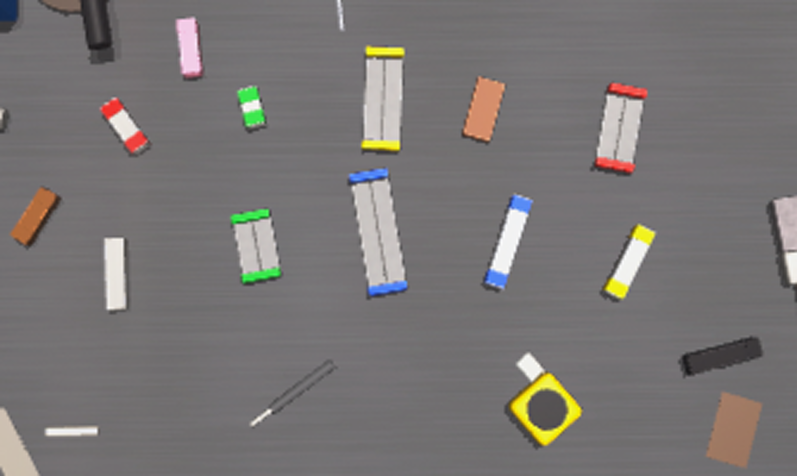

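The crop confirms all the picks: tubes and jigs match their expected band spacings within 2 mm, and the look-alikes have no paint bands. Next I hover over the blue tube to refine with the wrist camera.

```bash
cat >> h.py <<'E'
def go(x,y,z,axis=None,s=None):
    """units to TCP (x,y,z), tool pointing down, tool x along tube axis angle (deg, mod 180, nearest)"""
    s=s or arm.state(); q=s["tcp_rot"]; R=Ro.from_quat(np.r_[q[1:],q[0]])
    X=R.apply([1,0,0]); cur=np.degrees(np.arctan2(X[1],X[0]))
    axis=cur if axis is None else cur+(axis-cur+90)%180-90
    a=np.radians(axis); X=np.array([np.cos(a),np.sin(a),0]); Z=np.array([0,0,-1.])
    Rt=Ro.from_matrix(np.c_[X,np.cross(Z,X),Z])
    print("shift",((np.array([x,y,z])-s["eef_pos"])/.5).round(3),"turn",(np.degrees((Rt*R.inv()).as_rotvec())/30).round(3),"t",round(s["clock"],2),"q6",s["q"][5].round(2))
E
python3 -c "
from h import *
go(.45,.2,.25); go(.47,-.16,.22,160.7)"
```

```text
shift [ 0.57  -0.753  0.04 ] turn [ 0.003 -0.001 -0.   ] t 0.1 q6 -0.06
shift [ 0.61  -1.473 -0.02 ] turn [ 0.003 -0.001 -0.111] t 0.1 q6 -0.06
```

Request:
carry_out(
  plan=[0.57,-0.75,0.04,0,0,0,0.57,-0.75,0.04,0,0,0,0.57,-0.75,0.04,0,0,0,0.57,-0.75,0.04,0,0,0,0.57,-0.75,0.04,0,0,0,0.57,-0.75,0.04,0,0,0,0.57,-0.75,0.04,0,0,0,0.57,-0.75,0.04,0,0,0],
  jaw=0,
)

```text
clock: 1.1
eef_pos: [0.4513, 0.1992, 0.2509]
tcp_rot: [-0.0, 0.14, 0.99, -0.0]
contact_force: [-0.1, 0.8, 0.0]
opening: 1.002
```

Request:
carry_out(
  plan=[0.04,-0.72,-0.06,0,0,-0.11,0.04,-0.72,-0.06,0,0,-0.11,0.04,-0.72,-0.06,0,0,-0.11,0.04,-0.72,-0.06,0,0,-0.11,0.04,-0.72,-0.06,0,0,-0.11,0.04,-0.72,-0.06,0,0,-0.11,0.04,-0.72,-0.06,0,0,-0.11,0.04,-0.72,-0.06,0,0,-0.11],
)

```text
clock: 2.1
eef_pos: [0.47, -0.1577, 0.221]
tcp_rot: [-0.0, 0.168, 0.986, 0.0]
contact_force: [0.2, -0.4, 0.3]
opening: 1.002
```

```bash
python3 - <<'E'
from h import *
p=arm.grab_frame("wrist");cv2.imwrite("pics/w1.png",p["img"])
print(arm.state()["eef_pos"],-p["R"].T@p["t"],p["fx"])
print(pair(p,"blue",.022,np.array([.47,-.16]),.09)); print(bands(p,"blue",.018,np.array([.483,-.005]),.12))
go(.47,-.16,.22,160.7)
E
```

```text
[ 0.47016646 -0.15720347  0.22125882] [ 0.4053115  -0.13610876  0.3630821 ] 288.80159487938835
((array([ 0.46836977, -0.16180177,  0.022     ]), np.float64(160.5651534883823), np.float64(94.46077237910809)), [(array([ 0.42383054, -0.14608658,  0.022     ]), np.int32(240), array([254.5, 134.5])), (array([ 0.51290899, -0.17751696,  0.022     ]), np.int32(163), array([254.55214724, 211.96932515]))])
[(array([ 0.41355847, -0.01734092,  0.018     ]), np.int32(425), array([359.64941176,  86.74352941])), (array([0.5485189 , 0.00400919, 0.018     ]), np.int32(403), array([402.82382134, 190.58312655]))]
shift [-0.    -0.006 -0.003] turn [-0.001 -0.    -0.003] t 2.15 q6 -1.63
```

View pics/w1.png

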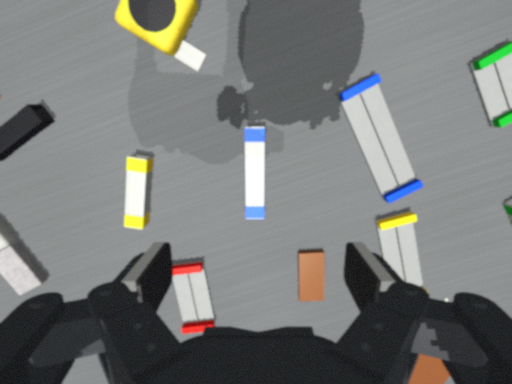

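Wrist view: the blue tube is centred between the jaws (255,173), and the blue jig is at (382,137). Both agree with the top view to about 2.5 mm. I'll descend and grip.

Request:
carry_out(
  plan=[0,-0.006,-0.2,0,0,0,0,-0.006,-0.4,0,0,0,0,-0.006,-0.4,0,0,0,0,-0.006,-0.432,0,0,0,0,-0.006,-0.432,0,0,0,0,-0.006,-0.432,0,0,0],
)

```text
clock: 2.9
eef_pos: [0.4715, -0.1608, 0.0074]
tcp_rot: [0.002, 0.167, 0.986, -0.0]
contact_force: [0.5, -0.1, 0.8]
opening: 1.003
```

Request:
carry_out(
  plan=[0,0,0,0,0,0,0,0,0,0,0,0,0,0,0,0,0,0,0,0,0,0,0,0,0,0,0,0,0,0,0,0,0,0,0,0,0,0,0,0,0,0],
  jaw=1,
)

```text
clock: 3.78
eef_pos: [0.4705, -0.1614, 0.006]
tcp_rot: [0.001, 0.167, 0.986, -0.0]
contact_force: [-0.1, -0.4, 5.9]
opening: 0.237
```

```bash
python3 - <<'E'
from h import *
go(.481,-.006,.12,9); s=arm.state(); print(s["eef_pos"],s["opening"],s["contact_force"])
E
```

```text
shift [0.021 0.311 0.228] turn [0.    0.002 0.943] t 3.77 q6 -1.63
[ 0.47053885 -0.16138051  0.00595914] 0.23696035339508237 [-0.09848925 -0.38528012  5.94915231]
```

Request:
carry_out(
  plan=[0,0,0.1,0,0,0,0.02,0.1,0.22,0,0,0.3,0.02,0.22,0.228,0,0,0.6,0.02,0.311,0.228,0,0,0.945,0.02,0.311,0.228,0,0,0.945,0.02,0.311,0.228,0,0,0.945,0.02,0.311,0.228,0,0,0.945],
)

```text
clock: 4.65
eef_pos: [0.4799, -0.0068, 0.1186]
tcp_rot: [-0.001, -0.078, 0.997, -0.0]
contact_force: [0.0, 0.1, -0.5]
opening: 0.24
```

```bash
python3 - <<'E'
from h import *
p=arm.grab_frame("wrist");cv2.imwrite("pics/w2.png",p["img"])
s=arm.state();print(s["eef_pos"],s["opening"],s["contact_force"])
for b in bands(p,"blue",.018,np.array([.483,-.005]),.12):print(b)
go(.481,-.006,.014,9)
E
```

```text
[ 0.47992251 -0.00688848  0.11870766] 0.24077398645097972 [ 0.24301675  0.19232806 -1.6871367 ]
(array([ 0.44922972, -0.01208868,  0.018     ]), np.int32(1787), array([258.01063234, 161.94068271]))
(array([ 0.41383523, -0.01637214,  0.018     ]), np.int32(713), array([259.57363254, 118.2173913 ]))
shift [ 0.002  0.002 -0.209] turn [ 0.    -0.002  0.002] t 4.7 q6 -1.81
```

View pics/w2.png

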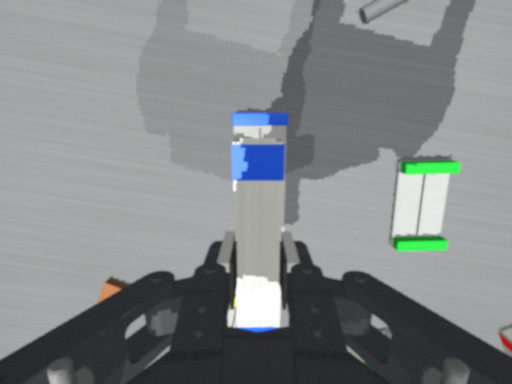

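```bash
python3 - <<'E'
from h import *
p=arm.grab_frame("wrist")
s=arm.state();print(s["eef_pos"])
b=bands(p,"blue",.018,np.array([.483,-.005]),.12)
w=plane(p,b[0][2][None],.135)[0]; d=w-s["eef_pos"]; a=np.radians(9)
print("band along/across",d[0]*np.cos(a)+d[1]*np.sin(a),-d[0]*np.sin(a)+d[1]*np.cos(a), "tool axis",go(.482,-.006,.0145,9))
E
```

```text
[ 0.47999373 -0.00683643  0.11884524]
shift [ 0.004  0.002 -0.209] turn [ 0.    -0.002  0.002] t 4.75 q6 -1.81
band along/across -0.04921063707035405 -0.0005710073151976667 tool axis None
```

Request:
carry_out(
  plan=[0.004,0.002,-0.12,0,0,0,0.004,0.002,-0.19,0,0,0,0.004,0.002,-0.212,0,0,0,0.004,0.002,-0.213,0,0,0,0.004,0.002,-0.213,0,0,0],
)

```text
clock: 5.38
eef_pos: [0.483, -0.0051, 0.0139]
tcp_rot: [0.001, -0.079, 0.997, -0.0]
contact_force: [-0.4, -1.3, -0.9]
opening: 0.236
```

```bash
python3 -c "
from h import *
go(.482,-.006,.012,9);s=arm.state();print(s['eef_pos'],s['contact_force'],s['opening'])"
```

```text
shift [-0.002 -0.002 -0.004] turn [ 0.     0.004 -0.001] t 5.38 q6 -1.81
[ 0.48295647 -0.00512464  0.0139431 ] [-0.44197659 -1.26677637 -0.91065058] 0.23601643411055678
```

Request:
carry_out(
  plan=[-0.001,-0.001,-0.002,0,0,0,-0.001,-0.001,-0.002,0,0,0,-0.001,-0.001,-0.002,0,0,0],
)

```text
clock: 5.75
eef_pos: [0.4817, -0.0052, 0.012]
tcp_rot: [0.0, -0.079, 0.997, -0.0]
contact_force: [-0.4, -0.4, -0.5]
opening: 0.24
```

Request:
carry_out(
  plan=[0,0,0,0,0,0,0,0,0,0,0,0,0,0,0,0,0,0,0,0,0,0,0,0,0,0,0,0,0,0,0,0,0.1,0,0,0,0,0,0.3,0,0,0,0,0,0.4,0,0,0],
  jaw=0,
)

```text
clock: 6.75
eef_pos: [0.4813, -0.0051, 0.1885]
tcp_rot: [-0.0, -0.079, 0.997, 0.0]
contact_force: [0.8, -0.5, -0.1]
opening: 1.003
```

```bash
python3 - <<'E'
from h import *
p=arm.grab_frame("top")
print(bands(p,"blue",.020,np.array([.483,-.005]),.1))
go(.443,-.306,.22,152)
E
```

```text
[(array([ 0.41537721, -0.01559943,  0.02      ]), np.int32(65), array([252.66153846, 230.69230769])), (array([ 0.4358408, -0.0125428,  0.02     ]), np.int32(42), array([251.5, 223.5]))]
shift [-0.082 -0.601  0.042] turn [ 0.011  0.025 -1.236] t 6.8 q6 -1.81
```

```bash
python3 - <<'E'
from h import *
p=arm.grab_frame("wrist");im=cv2.resize(p["img"][90:330,130:400],None,fx=2.2,fy=2.2);cv2.imwrite("pics/w3.png",im)
for b in bands(p,"blue",.020,np.array([.483,-.005]),.12):print(b)
E
```

```text
(array([ 0.41441812, -0.01597232,  0.02      ]), np.int32(431), array([259.31322506, 111.49419954]))
(array([0.54817765, 0.00489199, 0.02      ]), np.int32(373), array([258.73994638, 229.55227882]))
(array([ 0.43443617, -0.01318454,  0.02      ]), np.int32(311), array([258.91318328, 130.95498392]))
(array([0.52980947, 0.00193188, 0.02      ]), np.int32(201), array([258.73134328, 214.90547264]))
```

View pics/w3.png

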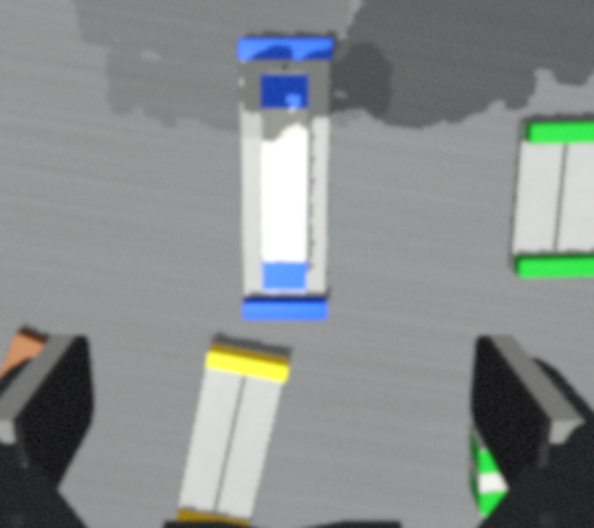

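Request:
carry_out(
  plan=[-0.02,-0.12,0.042,0,0,-0.3,-0.08,-0.6,0.06,0,0,-1,-0.08,-0.6,0.06,0,0,-1,-0.08,-0.6,0.06,0,0,-1,-0.08,-0.6,0.06,0,0,-1,-0.08,-0.6,0.06,0,0,-1,-0.08,-0.6,0.06,0,0,-1,-0.08,-0.6,0.06,0,0,-1],
)

```text
clock: 7.85
eef_pos: [0.442, -0.304, 0.2168]
tcp_rot: [0.0, 0.181, 0.984, 0.0]
contact_force: [0.4, -0.7, -0.2]
opening: 1.006
```

```bash
python3 - <<'E'
from h import *
p=arm.grab_frame("wrist")
r,b=pair(p,"yellow",.022,np.array([.443,-.306]),.08);print(r,[x[1] for x in b])
go(r[0][0],r[0][1],.13,r[1])
E
```

```text
(array([ 0.44215152, -0.30826639,  0.022     ]), np.float64(151.41021145185672), np.float64(72.26410532388546)) [np.int32(237), np.int32(175)]
shift [ 0.    -0.009 -0.174] turn [-0.     0.001 -0.259] t 7.9 q6 -1.87
```

The picture shows the blue tube centred and parallel in its jig: bands at (284,92) and (284,275) between the stops at (286,48) and (285,308). On to the yellow tube.

Request:
carry_out(
  plan=[0,-0.008,-0.1,0,0,-0.25,0,-0.008,-0.22,0,0,-0.26,0,-0.008,-0.34,0,0,-0.26,0,-0.008,-0.423,0,0,-0.26,0,-0.008,-0.423,0,0,-0.26,0,-0.008,-0.423,0,0,-0.26],
)

```text
clock: 8.65
eef_pos: [0.4429, -0.3094, 0.0077]
tcp_rot: [0.001, 0.248, 0.969, -0.001]
contact_force: [0.3, -0.0, 0.4]
opening: 0.998
```

Request:
carry_out(
  plan=[0,0,0,0,0,0,0,0,0,0,0,0,0,0,0,0,0,0,0,0,0,0,0,0,0,0,0,0,0,0,0,0,0,0,0,0,0,0,0,0,0,0],
  jaw=1,
)

```text
clock: 9.52
eef_pos: [0.442, -0.3095, 0.0061]
tcp_rot: [0.001, 0.248, 0.969, -0.0]
contact_force: [0.3, 0.6, 5.9]
opening: 0.236
```

```bash
python3 -c "
from h import *
go(.645,-.013,.14,177.3); s=arm.state(); print(s['eef_pos'],s['opening'],s['contact_force'])"
```

```text
shift [0.406 0.593 0.268] turn [0.001 0.002 0.868] t 9.53 q6 -1.74
[ 0.4420167  -0.30948176  0.00608383] 0.23614634237652085 [0.33836506 0.58806344 5.85376629]
```

Request:
carry_out(
  plan=[0,0,0.12,0,0,0,0,0,0.24,0,0,0.1,0.406,0.593,0.268,0,0,0.868,0.406,0.593,0.268,0,0,0.868,0.406,0.593,0.268,0,0,0.868,0.406,0.593,0.268,0,0,0.868,0.406,0.593,0.268,0,0,0.868,0.406,0.593,0.268,0,0,0.868],
)

```text
clock: 10.52
eef_pos: [0.6452, -0.0102, 0.1379]
tcp_rot: [-0.001, 0.023, 1.0, 0.0]
contact_force: [1.1, 0.1, -1.8]
opening: 0.24
```

Request:
carry_out(
  plan=[0,0,0,0,0,0,0,0,0,0,0,0,0,0,0,0,0,0],
)

```text
clock: 10.9
eef_pos: [0.644, -0.0139, 0.1389]
tcp_rot: [-0.0, 0.024, 1.0, -0.0]
contact_force: [0.8, 0.4, -0.3]
opening: 0.241
```

```bash
cat >> h.py <<'E'
def held(col,jig,ax):
    """picture while holding over the jig: blobs on stop plane and on held tube's top, both relative to jig/TCP"""
    p=arm.grab_frame("wrist"); s=arm.state(); e=s["eef_pos"]; print(e,s["opening"].round(3))
    a=np.radians(ax); A=np.array([[np.cos(a),np.sin(a)],[-np.sin(a),np.cos(a)]])
    for b in bands(p,col,.018,np.array(jig),.15):
        w=plane(p,b[2][None],e[2]+.016)[0]
        print("px",b[2].round(),b[1],"on stops",b[0].round(4),"jigrel mm",(A@(b[0][:2]-jig)*1e3).round(1),"| held: tcprel",(A@(w-e)[:2]*1e3).round(1))
    return p
E
python3 - <<'E'
from h import *
p=held("yellow",(.6465,-.0121),-2.74); go(.6455,-.013,.0125,177.3)
E
```

```text
Traceback (most recent call last):
  File "h.py", line 35, in held
    p=arm.grab_frame("wrist"); s=arm.state(); e=s["eef_pos"]; print(e,s["opening"].round(3))
                                                                      ^^^^^^^^^^^^^^^^^^
AttributeError: 'float' object has no attribute 'round'
```

```bash
sed -i 's/s\["opening"\].round(3)/s["opening"]/' h.py
python3 - <<'E'
from h import *
p=held("yellow",(.6465,-.0121),-2.74); go(.6455,-.013,.012,177.3)
E
```

```text
[ 0.64419242 -0.01390284  0.13936318] 0.2354975906593111
px [258. 189.] 1761 on stops [ 0.642  -0.0143  0.018 ] jigrel mm [-4.4 -2.5] | held: tcprel [-36.9  -0.7]
px [258. 321.] 914 on stops [ 0.7884 -0.0219  0.018 ] jigrel mm [142.2  -3. ] | held: tcprel [33.2 -1. ]
px [260. 129.] 641 on stops [ 0.5875 -0.0102  0.018 ] jigrel mm [-59.1  -0.9] | held: tcprel [-63.   0.]
shift [ 0.003  0.002 -0.255] turn [ 0.    -0.     0.003] t 11.0 q6 -1.6
```

Request:
carry_out(
  plan=[0.005,0.003,-0.11,0,0,0,0.005,0.003,-0.21,0,0,0,0.005,0.003,-0.245,0,0,0,0.005,0.003,-0.254,0,0,0,0.005,0.003,-0.254,0,0,0,0.005,0.003,-0.254,0,0,0,0.005,0.003,-0.254,0,0,0],
)

```text
clock: 11.88
eef_pos: [0.6478, -0.0112, 0.0135]
tcp_rot: [0.001, 0.023, 1.0, -0.0]
contact_force: [-0.5, 0.3, -1.6]
opening: 0.238
```

```bash
python3 -c "
from h import *
go(.6463,-.0125,.012,177.3);s=arm.state();print(s['eef_pos'],s['contact_force'],s['opening'])"
```

```text
shift [-0.003 -0.003 -0.003] turn [ 0.     0.004 -0.001] t 11.88 q6 -1.59
[ 0.64777328 -0.01117548  0.01354219] [-0.49557003  0.29551581 -1.55891666] 0.23766038966260172
```

Request:
carry_out(
  plan=[-0.002,-0.002,-0.003,0,0,0,-0.002,-0.002,-0.003,0,0,0,-0.002,-0.002,-0.003,0,0,0],
)

```text
clock: 12.25
eef_pos: [0.6469, -0.0118, 0.012]
tcp_rot: [0.001, 0.023, 1.0, 0.0]
contact_force: [1.2, 1.7, 6.2]
opening: 0.239
```

Request:
carry_out(
  plan=[0,0,0,0,0,0,0,0,0,0,0,0,0,0,0,0,0,0,0,0,0,0,0,0,0,0,0,0,0,0,0,0,0.1,0,0,0,0,0,0.3,0,0,0,0,0,0.4,0,0,0],
  jaw=0,
)

```text
clock: 13.25
eef_pos: [0.6458, -0.0121, 0.1875]
tcp_rot: [-0.0, 0.023, 1.0, 0.0]
contact_force: [0.8, 0.0, 0.2]
opening: 0.998
```

```bash
python3 - <<'E'
from h import *
p=held("yellow",(.6458,-.0125),-2.74);im=cv2.resize(p["img"][70:310,130:400],None,fx=2.2,fy=2.2);cv2.imwrite("pics/w4.png",im)
go(.615,.301,.22,35.8)
E
```

```text
[ 0.64837044 -0.01231877  0.199101  ] 0.9985088385460454
px [258. 126.] 453 on stops [ 0.5874 -0.0096  0.018 ] jigrel mm [-58.5   0.1] | held: tcprel [-67.4  -0.6]
px [257. 229.] 381 on stops [ 0.7031 -0.0158  0.018 ] jigrel mm [57.3 -0.6] | held: tcprel [-24.9  -0.9]
px [258. 148.] 308 on stops [ 0.6111 -0.0104  0.018 ] jigrel mm [-34.8   0.4] | held: tcprel [-58.7  -0.5]
px [258. 216.] 211 on stops [ 0.6875 -0.0143  0.018 ] jigrel mm [41.7  0.2] | held: tcprel [-30.6  -0.6]
shift [-0.067  0.627  0.042] turn [-0.007  0.027  1.283] t 13.3 q6 -1.6
```

View pics/w4.png

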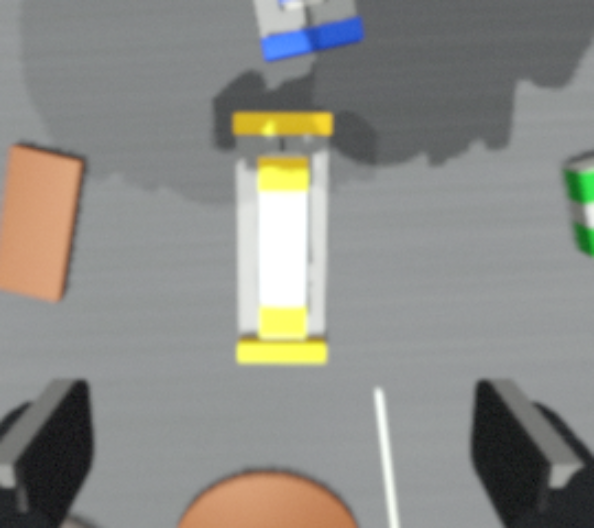

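Yellow is seated, centred across and parallel, about 1 mm off-centre lengthwise; the bands are at (283,175) and (283,322). Next is red.

Request:
carry_out(
  plan=[-0.065,0.627,0.042,0,0,1,-0.065,0.627,0.042,0,0,1,-0.065,0.627,0.042,0,0,1,-0.065,0.627,0.042,0,0,1,-0.065,0.627,0.042,0,0,1,-0.065,0.627,0.042,0,0,1,-0.065,0.627,0.042,0,0,1,-0.065,0.627,0.042,0,0,1],
)

```text
clock: 14.3
eef_pos: [0.6141, 0.2998, 0.2067]
tcp_rot: [-0.0, -0.235, 0.972, -0.0]
contact_force: [0.6, 0.3, 0.5]
opening: 1.0
```

Request:
carry_out(
  plan=[0,0,0,0,0,0.283,0,0,0,0,0,0.283,0,0,0,0,0,0.283],
)

```text
clock: 14.68
eef_pos: [0.614, 0.3003, 0.2069]
tcp_rot: [0.0, -0.305, 0.952, -0.0]
contact_force: [1.0, 0.1, 0.1]
opening: 1.0
```

```bash
python3 - <<'E'
from h import *
p=arm.grab_frame("wrist");cv2.imwrite("pics/w5.png",p["img"])
r,b=pair(p,"red",.022,np.array([.615,.301]),.06);print(r,[x[1] for x in b])
go(r[0][0],r[0][1],.005,r[1])
E
```

```text
(array([0.61348283, 0.3012379 , 0.022     ]), np.float64(35.31743412613683), np.float64(49.82748222471659)) [np.int32(269), np.int32(230)]
shift [-0.001  0.001 -0.404] turn [ 0.    0.   -0.01] t 14.72 q6 -1.79
```

View pics/w5.png

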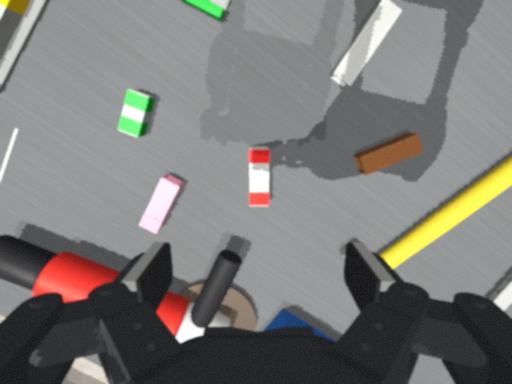

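Red tube: bare steel with two red bands, at (259,177). The pink piece at (160,203) and the brown one at (389,152) are look-alikes and stay put. The grinder handle at (228,265) is about 85 mm away, which is clear.

Request:
carry_out(
  plan=[-0.001,0.001,-0.1,0,0,-0.01,-0.001,0.001,-0.22,0,0,-0.01,-0.001,0.001,-0.34,0,0,-0.01,-0.001,0.001,-0.404,0,0,-0.01,-0.001,0.001,-0.404,0,0,-0.01,-0.001,0.001,-0.404,0,0,-0.01],
)

```text
clock: 15.48
eef_pos: [0.6143, 0.3022, 0.0071]
tcp_rot: [0.002, -0.305, 0.952, 0.0]
contact_force: [0.5, -0.6, 1.1]
opening: 0.999
```

Request:
carry_out(
  plan=[0,0,0,0,0,0,0,0,0,0,0,0,0,0,0,0,0,0,0,0,0,0,0,0,0,0,0,0,0,0,0,0,0,0,0,0,0,0,0,0,0,0],
  jaw=1,
)

```text
clock: 16.35
eef_pos: [0.6135, 0.302, 0.0055]
tcp_rot: [0.001, -0.305, 0.952, 0.0]
contact_force: [-0.1, -0.1, 4.6]
opening: 0.242
```

```bash
python3 -c "
from h import *
go(.607,-.304,.14,168.2); s=arm.state(); print(s['eef_pos'],s['opening'],s['contact_force'])"
```

```text
shift [-0.013 -1.212  0.269] turn [-0.     0.002 -1.577] t 16.35 q6 -1.78
[0.6134914  0.30204685 0.00554836] 0.24223972534640842 [-0.07679341 -0.05237607  4.59356974]
```

Request:
carry_out(
  plan=[0,0,0.12,0,0,0,0,0,0.24,0,0,-0.1,-0.006,-0.6,0.268,0,0,-0.8,-0.006,-0.6,0.268,0,0,-0.8,-0.006,-0.6,0.268,0,0,-0.8,-0.006,-0.6,0.268,0,0,-0.8,-0.006,-0.6,0.268,0,0,-0.8],
)

```text
clock: 17.23
eef_pos: [0.6093, -0.0006, 0.1378]
tcp_rot: [-0.001, -0.1, 0.995, -0.0]
contact_force: [1.3, -0.1, -0.7]
opening: 0.242
```

Request:
carry_out(
  plan=[-0.006,-0.612,0,0,0,-0.777,-0.006,-0.612,0,0,0,-0.777,-0.006,-0.612,0,0,0,-0.777,-0.006,-0.612,0,0,0,-0.777,-0.006,-0.612,0,0,0,-0.777,-0.006,-0.612,0,0,0,-0.777,-0.006,-0.612,0,0,0,-0.777,-0.006,-0.612,0,0,0,-0.777],
)

```text
clock: 18.23
eef_pos: [0.6074, -0.3026, 0.1385]
tcp_rot: [-0.0, 0.102, 0.995, 0.0]
contact_force: [-0.8, -0.7, 0.1]
opening: 0.24
```

```bash
python3 - <<'E'
from h import *
p=held("red",(.6077,-.3031),-11.8); go(.607,-.304,.0125,168.2)
E
```

```text
[ 0.60747652 -0.30260183  0.13880007] 0.24309402740377598
px [258. 214.] 1590 on stops [ 0.6295 -0.3078  0.018 ] jigrel mm [22.3 -0.1] | held: tcprel [-24.8  -0.8]
px [258. 307.] 1216 on stops [ 0.7313 -0.3289  0.018 ] jigrel mm [126.2   0. ] | held: tcprel [25.  -0.8]
px [256. 140.] 623 on stops [ 0.5602 -0.2947  0.018 ] jigrel mm [-48.2  -1.4] | held: tcprel [-58.6  -1.5]
shift [-0.001 -0.003 -0.253] turn [-0.    -0.    -0.004] t 18.27 q6 -1.88
```

Request:
carry_out(
  plan=[-0.002,-0.002,-0.11,0,0,0,-0.002,-0.002,-0.21,0,0,0,-0.002,-0.002,-0.245,0,0,0,-0.002,-0.002,-0.253,0,0,0,-0.002,-0.002,-0.253,0,0,0,-0.002,-0.002,-0.253,0,0,0,-0.002,-0.002,-0.253,0,0,0],
)

```text
clock: 19.15
eef_pos: [0.6066, -0.3055, 0.0135]
tcp_rot: [0.001, 0.103, 0.995, -0.0]
contact_force: [0.1, -0.2, -1.0]
opening: 0.238
```

```bash
python3 -c "
from h import *
go(.6068,-.3036,.012,168.2);s=arm.state();print(s['eef_pos'],s['contact_force'],s['opening'])"
```

```text
shift [ 0.     0.004 -0.003] turn [0.002 0.003 0.   ] t 19.15 q6 -1.88
[ 0.6066473  -0.30549342  0.01350326] [ 0.05377451 -0.2157693  -0.95653122] 0.23777539025443384
```

Request:
carry_out(
  plan=[0,0.003,-0.003,0,0,0,0,0.003,-0.003,0,0,0,0,0.003,-0.003,0,0,0],
)

```text
clock: 19.52
eef_pos: [0.6064, -0.304, 0.0115]
tcp_rot: [0.001, 0.103, 0.995, -0.0]
contact_force: [0.6, -1.0, 2.6]
opening: 0.24
```

Request:
carry_out(
  plan=[0,0,0,0,0,0,0,0,0,0,0,0,0,0,0,0,0,0,0,0,0,0,0,0,0,0,0,0,0,0,0,0,0.1,0,0,0,0,0,0.3,0,0,0,0,0,0.4,0,0,0],
  jaw=0,
)

```text
clock: 20.52
eef_pos: [0.6058, -0.3035, 0.1874]
tcp_rot: [-0.0, 0.103, 0.995, 0.0]
contact_force: [1.4, -1.4, 1.2]
opening: 1.0
```

```bash
python3 - <<'E'
from h import *
p=held("red",(.6068,-.3036),-11.8);im=cv2.resize(p["img"][70:310,130:400],None,fx=2.2,fy=2.2);cv2.imwrite("pics/w6.png",im)
go(.636,.148,.21,13.7)
E
```

```text
[ 0.60797072 -0.30468617  0.19939099] 1.0006381371916573
px [258. 137.] 426 on stops [ 0.5605 -0.2945  0.018 ] jigrel mm [-47.2  -0.6] | held: tcprel [-62.6  -0. ]
px [258. 221.] 375 on stops [ 0.6524 -0.3141  0.018 ] jigrel mm [46.7 -0.9] | held: tcprel [-28.2  -0.1]
px [258. 160.] 265 on stops [ 0.5839 -0.2992  0.018 ] jigrel mm [-23.3  -0.4] | held: tcprel [-53.9   0.1]
px [258. 206.] 201 on stops [ 0.6351 -0.3101  0.018 ] jigrel mm [29.  -0.5] | held: tcprel [-34.7   0. ]
shift [0.056 0.905 0.021] turn [0.008 0.027 0.85 ] t 20.57 q6 -1.88
```

View pics/w6.png

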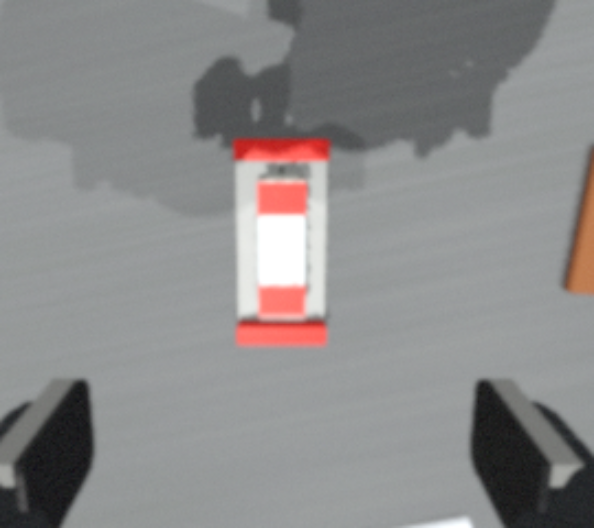

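Red is seated, straight and on the line: bands at (283,197) and (283,301), stops at (282,149) and (282,333). Next is green.

Request:
carry_out(
  plan=[0.056,0.9,0.021,0,0,0.85,0.056,0.9,0.021,0,0,0.85,0.056,0.9,0.021,0,0,0.85,0.056,0.9,0.021,0,0,0.85,0.056,0.9,0.021,0,0,0.85,0.056,0.9,0.021,0,0,0.85,0.056,0.9,0.021,0,0,0.85,0.056,0.9,0.021,0,0,0.85],
)

```text
clock: 21.58
eef_pos: [0.6336, 0.1505, 0.1959]
tcp_rot: [-0.0, -0.122, 0.993, 0.0]
contact_force: [-0.1, -1.2, -0.6]
opening: 1.001
```

Request:
carry_out(
  plan=[0,0,0,0,0,0,0,0,0,0,0,0,0,0,0,0,0,0],
)

```text
clock: 21.95
eef_pos: [0.6343, 0.1445, 0.1963]
tcp_rot: [0.0, -0.118, 0.993, -0.0]
contact_force: [-0.1, 0.7, -0.6]
opening: 1.0
```

```bash
python3 - <<'E'
from h import *
p=arm.grab_frame("wrist")
r,b=pair(p,"green",.022,np.array([.636,.148]),.06);print(r,[x[1] for x in b])
go(r[0][0],r[0][1],.005,r[1])
E
```

```text
(array([0.63539022, 0.14792364, 0.022     ]), np.float64(13.745311038828865), np.float64(28.006637721789176)) [np.int32(251), np.int32(216)]
shift [ 0.002  0.006 -0.383] turn [0.    0.    0.006] t 22.0 q6 -1.64
```

Request:
carry_out(
  plan=[0.002,0.006,-0.1,0,0,0.006,0.002,0.006,-0.22,0,0,0.006,0.002,0.006,-0.33,0,0,0.006,0.002,0.006,-0.383,0,0,0.006,0.002,0.006,-0.383,0,0,0.006,0.002,0.006,-0.383,0,0,0.006],
)

```text
clock: 22.75
eef_pos: [0.6363, 0.149, 0.0069]
tcp_rot: [0.001, -0.12, 0.993, 0.0]
contact_force: [-0.0, 0.5, 0.8]
opening: 0.998
```

Request:
carry_out(
  plan=[0,0,0,0,0,0,0,0,0,0,0,0,0,0,0,0,0,0,0,0,0,0,0,0,0,0,0,0,0,0,0,0,0,0,0,0,0,0,0,0,0,0],
  jaw=1,
)

```text
clock: 23.62
eef_pos: [0.6355, 0.1495, 0.0054]
tcp_rot: [0.001, -0.121, 0.993, 0.0]
contact_force: [-0.6, -0.2, 5.3]
opening: 0.247
```

```bash
python3 -c "
from h import *
go(.467,.143,.14,10.9); s=arm.state(); print(s['eef_pos'],s['opening'],s['contact_force'])"
```

```text
shift [-0.337 -0.013  0.269] turn [-0.     0.002 -0.099] t 23.62 q6 -1.63
[0.6355074  0.14947669 0.00544926] 0.24701333050747523 [-0.57117514 -0.17044511  5.26712531]
```

Request:
carry_out(
  plan=[0,0,0.12,0,0,0,0,0,0.24,0,0,0,-0.337,-0.013,0.269,0,0,-0.1,-0.337,-0.013,0.269,0,0,-0.1,-0.337,-0.013,0.269,0,0,-0.1,-0.337,-0.013,0.269,0,0,-0.1,-0.337,-0.013,0.269,0,0,-0.1,-0.337,-0.013,0.269,0,0,-0.1],
)

```text
clock: 24.62
eef_pos: [0.4673, 0.1428, 0.1388]
tcp_rot: [-0.0, -0.095, 0.996, -0.0]
contact_force: [-0.2, 0.3, 0.1]
opening: 0.24
```

```bash
python3 - <<'E'
from h import *
p=held("green",(.4678,.1435),10.87); go(.467,.143,.0125,10.9)
E
```

```text
[0.4672625  0.14274478 0.13876099] 0.23808295389561845
px [258. 236.] 1418 on stops [0.5113 0.1506 0.018 ] jigrel mm [44.1 -1.2] | held: tcprel [-14.2  -0.7]
px [258. 288.] 1268 on stops [0.5693 0.1617 0.018 ] jigrel mm [103.1  -1.2] | held: tcprel [14.1 -0.7]
px [259. 152.] 560 on stops [0.4307 0.1359 0.018 ] jigrel mm [-37.9  -0.5] | held: tcprel [-53.6  -0.3]
shift [-0.001  0.001 -0.253] turn [ 0.001 -0.002  0.002] t 24.68 q6 -1.53
```

Request:
carry_out(
  plan=[-0.002,0.001,-0.11,0,0,0,-0.002,0.001,-0.21,0,0,0,-0.002,0.001,-0.245,0,0,0,-0.002,0.001,-0.253,0,0,0,-0.002,0.001,-0.253,0,0,0,-0.002,0.001,-0.253,0,0,0,-0.002,0.001,-0.253,0,0,0],
)

```text
clock: 25.55
eef_pos: [0.4665, 0.1436, 0.0141]
tcp_rot: [0.001, -0.095, 0.995, 0.0]
contact_force: [0.1, 0.4, 0.6]
opening: 0.243
```

```bash
python3 -c "
from h import *
go(.4666,.1433,.012,10.9);s=arm.state();print(s['eef_pos'],s['contact_force'],s['opening'])"
```

```text
shift [ 0.    -0.001 -0.004] turn [-0.001  0.004  0.001] t 25.55 q6 -1.53
[0.46645721 0.14355095 0.01413231] [0.13386633 0.44037238 0.63234244] 0.24271205677679364
```

Request:
carry_out(
  plan=[0,0,-0.004,0,0,0,0,0,-0.004,0,0,0,0,0,-0.004,0,0,0],
)

```text
clock: 25.92
eef_pos: [0.4662, 0.1435, 0.0114]
tcp_rot: [0.001, -0.095, 0.995, 0.0]
contact_force: [0.5, 1.1, 2.7]
opening: 0.238
```

Request:
carry_out(
  plan=[0,0,0,0,0,0,0,0,0,0,0,0,0,0,0,0,0,0,0,0,0,0,0,0,0,0,0,0,0,0,0,0,0.1,0,0,0,0,0,0.3,0,0,0,0,0,0.4,0,0,0],
  jaw=0,
)

```text
clock: 26.92
eef_pos: [0.4653, 0.1433, 0.1875]
tcp_rot: [-0.0, -0.095, 0.995, -0.0]
contact_force: [0.7, 0.1, 0.1]
opening: 1.001
```

```bash
python3 - <<'E'
from h import *
p=held("green",(.4666,.1433),10.87);im=cv2.resize(p["img"][70:310,130:400],None,fx=2.2,fy=2.2);cv2.imwrite("pics/w7.png",im)
E
```

```text
[0.46796227 0.14387032 0.19781877] 1.0007802849829226
px [258. 148.] 380 on stops [0.4307 0.136  0.018 ] jigrel mm [-36.6  -0.4] | held: tcprel [-59.1  -0.8]
px [257. 212.] 361 on stops [0.5017 0.1493 0.018 ] jigrel mm [35.6 -0.7] | held: tcprel [-32.2  -0.9]
px [259. 170.] 239 on stops [0.4545 0.1415 0.018 ] jigrel mm [-12.2   0.5] | held: tcprel [-50.   -0.5]
px [258. 196.] 212 on stops [0.483  0.1465 0.018 ] jigrel mm [16.7  0. ] | held: tcprel [-39.3  -0.6]
```

View pics/w7.png

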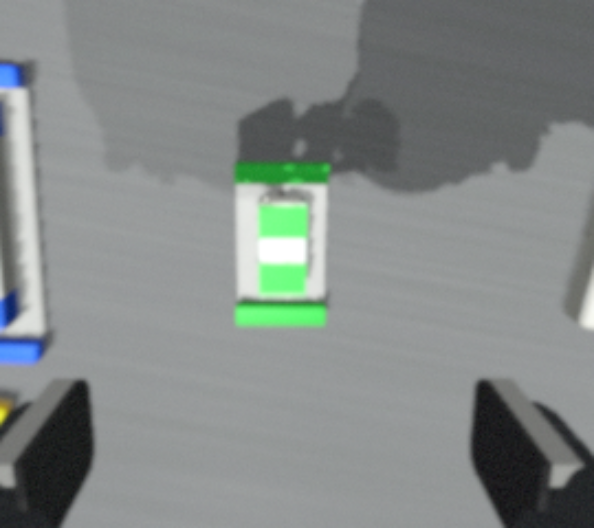

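Request:
carry_out(
  plan=[0,0.5,0.1,0,0,0,0,0.5,0.1,0,0,0,0,0.5,0.1,0,0,0,0,0.5,0.1,0,0,0,0,0.5,0.1,0,0,0,0,0.5,0.1,0,0,0,0,0.5,0.1,0,0,0,0,0.5,0.1,0,0,0],
)

```text
clock: 27.98
eef_pos: [0.466, 0.3921, 0.236]
tcp_rot: [0.0, -0.094, 0.996, 0.0]
contact_force: [0.2, -0.0, -0.1]
opening: 0.999
```

```bash
python3 - <<'E'
from h import *
p=arm.grab_frame("top");im=cv2.resize(p["img"][110:310,90:425],None,fx=2.38,fy=2.38,interpolation=cv2.INTER_CUBIC);cv2.imwrite("pics/top2.png",im)
E
```

```text
(no output)
```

View pics/top2.png

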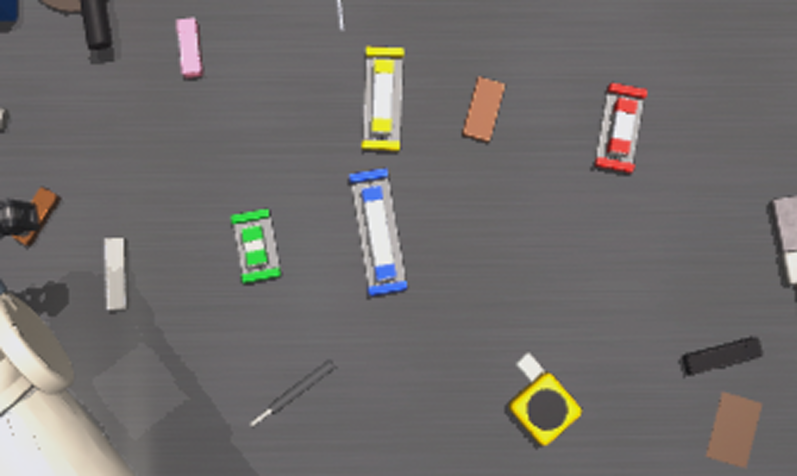

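All four tubes lie centred in their jigs, and everything else is where it was. The arm is clear with the gripper open, so I'm handing in.

```bash
python3 -c "
from plant import arm
print(arm.job_done())"
```

```text
the job is handed in; nothing more can be done
None
```

I loaded the four tubes in the order blue, yellow, red, green, each flat in the jig of its colour. The job was handed in at about 28 s with the gripper open and clear.

- **Placing:** close-up wrist pictures after each release showed each tube straight, within about 1 mm of the middle line. All lie between their stops; yellow is the most off-centre lengthwise, by an estimated 1 to 2 mm.
- **Other objects:** the final top view showed the two offcuts and the look-alikes where they lay at the start. The gripper partly covered one brown look-alike in that picture.
- **Forces:** the highest contact force I read was about 6 N.
- **Disagreements:** the top and wrist cameras differed by 1 to 2.5 mm, within their stated calibration. No check failed.

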